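# Load a welded tee under the swing arm of a drilling jig

## Robot

A 6-joint arm with a two-finger parallel gripper is mounted at the origin on the work surface. World frame = base frame: x ahead of the robot, y to its left, z up, the work surface at z = 0. Lengths are in m, angles in rad, forces in N, time in s.
With the tool pointing down it reaches from about 0.275 to 1 m from the base axis. Payload 8.4 kg.
Tool frame: the origin (TCP) lies on the centre line of the jaws, within the pads' length; the fingertips stand 17 mm ahead of it and the grasp point (between the pads) lies 2 mm behind it (bot.tcp_to_tips is the z of the fingertips in the tool frame, in m); z points along the fingers, y is the line along which they close (so a half turn about z gives the same grasp; the last joint's range is limited). The gripper opens to 85 mm and grips with 20 to 120 N. Pads are 22 mm wide; open, the fingers measure 114 mm over their backs; the gripper's body (76 mm by 85 mm) begins 54 mm behind the grasp point. The pads swing forward as they close: fully open they stand 13 mm farther back than shut.
Start: joints at [-1.195, 0.353, 1.633, -0, 1.155, -0.002], TCP at [0.231, -0.581, 0.248] pointing down, gripper open.
Joint ranges: [-2.63, 2.63], [-0.92, 2.1], [0.06, 2.66], [-1.3, 4.44], [0, 2.69], [-3.02, 3.02]. Speed limits (rad/s): [2.22, 2.22, 2.79, 3.14, 3.14, 3.14].

## Interface

Orientations are given as a unit quaternion [x, y, z, w].
In Python, from workcell import bot, hand, kinematics, get_obs, vision, hand_in gives the robot as it stands. The module is installed in compiled form; this text tells all that it offers. Calls block until the motion is done:
- bot.reach(position, orientation): joint-space move of the TCP to a pose.
- bot.servo_line(position, ori=None, velocity=0.15): straight line of the TCP; ori=None keeps the orientation; velocity is the mean speed in m/s.
- bot.goto_joints(angles): joint-space move.
- hand.move_gripper(opening, strength=None): finger opening in m; strength is the grip in N (None keeps the last); returns when the fingers have stopped.
- bot.dwell(seconds).
- kinematics.solve_ik(position, orientation): joint angles nearest the present ones, or None.
- get_obs(): the state.
- vision.read_camera(name): name is "scene" or "top"; returns a dict with "frame" (420x560x3 uint8, red, green, blue), "intrinsics" (3x3 intrinsics, pixels), "view" (4x4, takes a point from world to camera coordinates). Camera axes: x right, y down, z forward; pixel columns grow to the right and rows downward; lengths in m; the calibration is good to about 2 mm. A picture is of the moment at which its call begins. There is no depth.
A pose or a line that the arm cannot do raises bot.IKError and nothing moves.
- hand_in(): hands the job in; it is judged then, once.
The state is a dict: "time_s": time; "joint_pos": joint angles; "joint_vel": joint speeds; "joint_efforts": joint torques, N m; "position": TCP position; "orientation": TCP orientation; "wrist_force": force on the tool from outside, world axes, zero at the start; "ft_torque": the same for the moment, N m; "gripper_width": finger opening in m; "grip_force": force on a finger pad.
Only numpy, scipy, OpenCV 4.12 (cv2) and the standard library are available. Lean on these libraries where they do the work, as an engineer would, in place of code of your own. Each camera call takes 0.05 s, during which the arm holds its last target. There are 200 camera calls.

## Task

Swing the drilling jig's guide arm about a quarter turn out to the side, clear of the nest. Lift the welded tee out of its tray (only its stem can be reached there), set it flat on the bench top and let go, then take it again by its crossbar and lower it, without dropping it, into the jig with its stem between the two upright fences, until it lies flat on the jig's base. Swing the guide arm back over the tee as far as its stop, and leave the hammer, the brush and the pot where they are.

Things in the scene. Friction and masses are not known exactly. Their poses are not given: they have to be found in the camera images.
- jig: drilling jig fixed on the bench: dark steel base plate 240 (x) x 200 (y) x 12 mm, from x -125 to +115. Origin on the bench, z up. Two upright fence plates, 6 mm thick, x -50 to +22, tops 52 mm above the bench, stand 38 mm apart about the x axis: the tee's stem goes between them, free end towards -x. A pivot post (radius 17, up to z 60) stands at x -100, y 0
- nest (a point): point on top of the jig's base plate (12 mm above the bench, jig x +45, y 0) where the seated tee's origin belongs; axes as the jig's, and the seated tee has the same yaw. About 4 mm of play each way: the crossbar lies between the fences' ends and a low ledge (8 mm above the base, 40 mm wide, jig x +64 to +74) behind its middle
- nest_stem (a point): point on the jig's base plate (jig x -50, y 0) where the free end of the seated tee's stem belongs
- guide_arm (a joint): angle of the guide arm, an aluminium bar 26 mm wide, 62 to 76 mm above the bench, turning level about the pivot post: 0 = over the nest along jig +x, at its stop; grows as it swings out towards jig +y (anticlockwise from above) to 1.75; stays where it is left. A drill bush hangs under it 145 mm from the pivot, down to 50 mm above the bench
- guide_pivot (a point): point on the arm's vertical pivot axis, 60 mm above the bench (jig x -100, y 0)
- guide_handle (a point): middle of the top of the arm's handle: a black upright round grip, 22 mm in diameter, free for 60 mm (76 to 136 mm above the bench), 200 mm from the pivot axis
- tray: grey painted steel tray fixed on the bench: a trough for the tee's crossbar, 46 (x) x 186 (y) mm outside, walls 50 mm high and 4 mm thick, floor 8 mm thick, with a 42 mm gap in the middle of its -x wall through which the stem sticks out over a 34 mm wide, 8 mm thick tongue (to x -73). Origin on the bench below the trough's middle
- tee: tee welded from two pieces of bare steel 30 x 30 mm square tube, lying flat, 30 mm high, 0.4 kg: crossbar 170 mm long along its y axis (x -15 to +15), stem 30 mm wide running along its -x axis to x -95. Origin in the middle of the crossbar's underside, z up. It starts in the tray with its origin 8 mm above the bench.
- tee_stem (a point): middle of the lower edge of the stem's free end (tee x -95, y 0, z 0)
- hammer: hammer lying on the bench, 260 mm long, a bystander; origin below its middle
- brush: brush lying on the bench, 240 mm long, a bystander; origin below its middle
- pot: open black pot, 84 mm in diameter and 110 mm high, a bystander; origin in the centre of its underside
Mind the look-alikes: they are no part of the job. Leave any black, orange or turquoise look-alike of the tee alone.

How it is judged:
By the outcome, as a careful person would: the job done as asked, in the order asked, and still so for the second after the job is handed in, with the robot touching nothing.
It also fails if it takes over 72 s, if anything falls off the work surface, if the arm or the gripper's body presses on something with over 40 N, if the wrist force passes 120 N, or if a joint passes its speed limit or range.

## Working session

There is one attempt and no reset: what is moved stays moved. The work goes in short steps, each a Python script; the robot and the scene stay as the last script left them, time stands still between calls to the robot, and variables do not carry over. Pictures are saved under pics/ and viewed, at most 10 in all, crops included, and the job is handed in when it is done.

```bash
mkdir -p pics && python3 - <<'E'
from workcell import bot, hand, kinematics, get_obs, vision
import cv2, numpy as np
for n in("top","scene"):
    c=vision.read_camera(n); cv2.imwrite(f"pics/{n}0.png",cv2.resize(c["frame"][:,:,::-1],(800,600),interpolation=cv2.INTER_CUBIC))
    cv2.imwrite(f"{n}_raw.png",c["frame"][:,:,::-1]); np.savez(f"{n}.npz",K=c["intrinsics"],V=c["view"]); print(n,c["intrinsics"].tolist(),c["view"].round(4).tolist())
print(get_obs()["time_s"],get_obs()["orientation"],bot.tcp_to_tips)
E
```

```text
top [[446.89394212042816, 0.0, 279.0457871293061], [0.0, 446.89394212042816, 208.82183028735653], [0.0, 0.0, 1.0]] [[-0.0779, -0.997, -0.0016, -0.1111], [-0.9725, 0.0764, -0.2202, 0.5576], [0.2197, -0.0156, -0.9754, 1.0284], [0.0, 0.0, 0.0, 1.0]]
scene [[500.4456238966016, 0.0, 280.80106854230195], [0.0, 500.4456238966016, 203.66391386397314], [0.0, 0.0, 1.0]] [[-0.4917, 0.8706, -0.0194, 0.3853], [0.5081, 0.2687, -0.8183, -0.162], [-0.7072, -0.4122, -0.5745, 1.6825], [0.0, 0.0, 0.0, 1.0]]
0.1 [ 9.82217156e-01  1.87747303e-01 -1.24286682e-04 -6.26556182e-04] 0.017
```

View pics/top0.png

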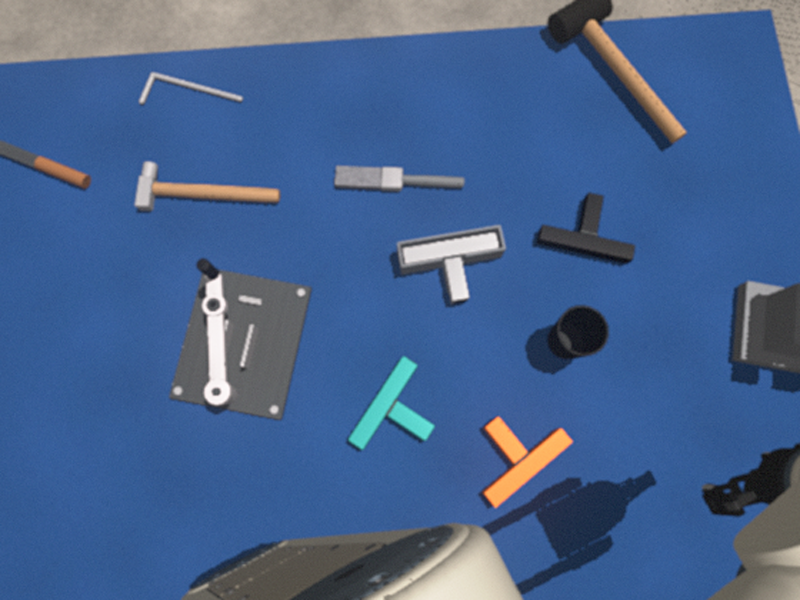

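View pics/scene0.png

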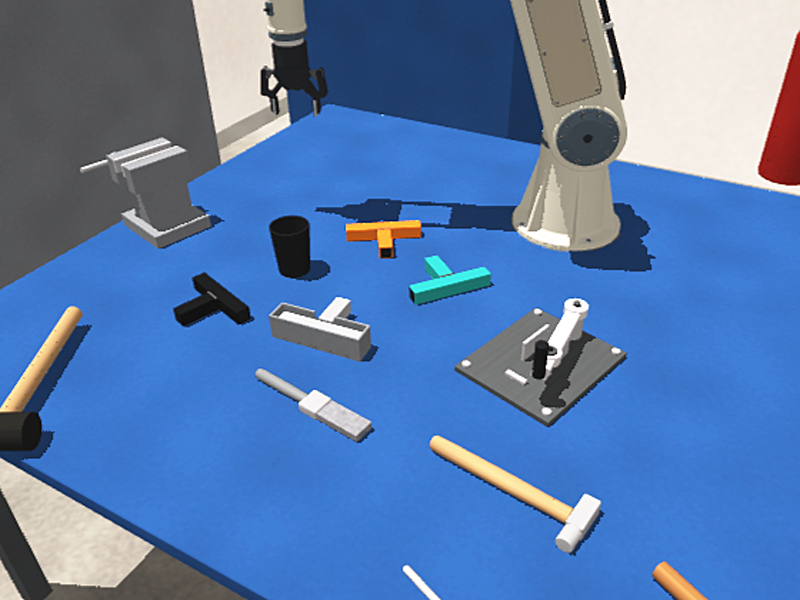

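The tee candidates in the top view (800 px scale) are the bright steel one at (450,250) in the grey tray, black at (588,235), turquoise at (390,405) and orange at (528,465). Only the steel one lies in a tray with its stem sticking out, so that is the one meant. The jig is at (245,340), with the arm pivot at (217,392), bush at (213,305) and black handle at (207,268). I'll enlarge both and measure.

```bash
cat > h.py <<'E'
import numpy as np, cv2
from scipy.spatial.transform import Rotation as R
C={n:np.load(f"{n}.npz") for n in("top","scene")}
def cast(n,p,z):
    p=np.atleast_2d(np.asarray(p,float)); K,V=C[n]["K"],C[n]["V"]; Rm,t=V[:3,:3],V[:3,3]
    o=-Rm.T@t; d=np.c_[p,np.ones(len(p))]@np.linalg.inv(K).T@Rm
    return o+d*((z-o[2])/d[:,2])[:,None]
def proj(n,P):
    P=np.atleast_2d(np.asarray(P,float)); q=(P@C[n]["V"][:3,:3].T+C[n]["V"][:3,3])@C[n]["K"].T
    return q[:,:2]/q[:,2:]
def down(yaw):  # tool z down, tool y (closing) along world angle yaw
    y=np.array([np.cos(yaw),np.sin(yaw),0]); z=np.array([0,0,-1.]); return R.from_matrix(np.c_[np.cross(y,z),y,z]).as_quat()
E
python3 - <<'E'
from h import *
im=cv2.imread("top_raw.png"); hsv=cv2.cvtColor(im,cv2.COLOR_BGR2HSV)
def crop(x0,y0,w,h): return cv2.resize(im[y0:y0+h,x0:x0+w],(400,600*1*h//h if 0 else int(400*h/w)),interpolation=cv2.INTER_NEAREST)
a=crop(110,175,120,130);b=crop(265,145,100,108); H=max(a.shape[0],b.shape[0])
pad=lambda i:cv2.copyMakeBorder(i,0,H-i.shape[0],0,0,0)
cv2.imwrite("pics/crops.png",np.hstack([pad(a),pad(b)]))
# non-blue mask
nb=((hsv[...,1]<110)).astype(np.uint8)
n,l,s,c=cv2.connectedComponentsWithStats(nb)
for i in range(1,n):
    if s[i,4]>150: print(i,s[i].tolist(),c[i].round(1), cv2.minAreaRect(np.argwhere(l==i)[:,::-1].astype(np.float32)))
ti=l[173,315]; print("tray comp",ti)
# profile of brightness along the stem & across bar
g=im.mean(2).astype(int)
print(g[160:218:1,316].tolist()); print(g[172,272:358].tolist())
E
```

```text
1 [0, 0, 560, 101, 16366] [242.3  18.4] ((279.5, 50.0), (100.0, 559.0), 90.0)
6 [97, 50, 73, 24, 456] [128.8  60.9] ((132.74273681640625, 60.62340545654297), (22.787532806396484, 72.11463928222656), 88.33971405029297)
14 [0, 98, 64, 35, 429] [ 25.4 113.1] ((30.672412872314453, 115.06896209716797), (69.63574981689453, 11.141719818115234), 21.801406860351562)
15 [94, 112, 103, 36, 1349] [135.8 133.1] ((144.36834716796875, 138.97125244140625), (100.47103118896484, 35.47423553466797), 12.319445610046387)
16 [234, 116, 92, 19, 1150] [272.2 124.8] ((279.41876220703125, 125.13704681396484), (91.05372619628906, 17.88300895690918), 4.085616588592529)
17 [377, 135, 67, 49, 1179] [411.3 164. ] ((413.385986328125, 156.4724884033203), (67.67703247070312, 41.96713638305664), 13.5704345703125)
18 [278, 157, 77, 56, 2173] [315.9 178.6] ((317.6755676269531, 186.90631103515625), (49.58470916748047, 76.28578186035156), 80.34010314941406)
19 [118, 181, 100, 113, 7631] [168.3 239.8] ((168.05868530273438, 238.07711791992188), (81.51274108886719, 100.22471618652344), 12.136824607849121)
20 [512, 196, 48, 6
[... 582 characters left out ...]
, 116, 144, 128, 89, 72, 124, 198, 227, 225, 223, 222, 223, 224, 225, 226, 225, 185, 133, 137, 192, 215, 218, 216, 220, 218, 219, 217, 220, 222, 220, 221, 221, 221, 223, 224, 224, 223, 222, 224, 225, 224, 214, 204, 193, 187, 180, 170, 155, 116, 83, 66, 57, 63, 92, 103, 105]
[102, 99, 103, 104, 101, 102, 129, 136, 103, 73, 79, 89, 102, 105, 115, 125, 140, 165, 184, 192, 193, 195, 203, 216, 225, 225, 226, 225, 224, 226, 225, 225, 224, 224, 223, 223, 223, 223, 223, 224, 223, 222, 224, 223, 222, 223, 222, 224, 224, 223, 223, 223, 225, 225, 223, 224, 226, 226, 225, 228, 227, 228, 230, 230, 230, 230, 230, 232, 232, 233, 233, 234, 236, 234, 235, 235, 199, 113, 77, 110, 145, 148, 117, 102, 100, 102]
```

View pics/crops.png

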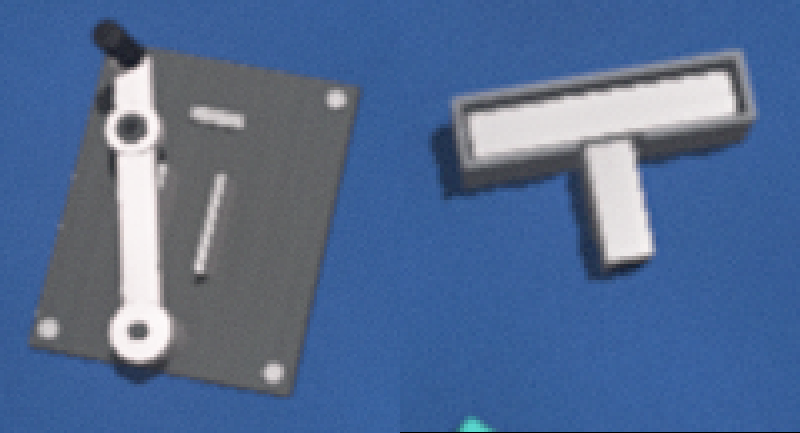

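The crops confirm both: the bright steel tee lies in the grey tray (bar centre raw ≈(316,172), stem end ≈(323,222)), and the guide arm already stands slightly off the jig axis, with the ledge at raw ≈(175,210). Next I'll fit edges.

```bash
python3 - <<'E'
from h import *
from scipy.ndimage import map_coordinates
im=cv2.imread("top_raw.png"); g=im.mean(2); hsv=cv2.cvtColor(im,cv2.COLOR_BGR2HSV); sat=hsv[...,1].astype(float)
def edge(img,a,b,half=5,n=40,trim=.12):
    """subpixel edge: strongest gradient across segment a-b; returns fitted line (pt,dir)"""
    a,b=np.array(a,float),np.array(b,float); u=(b-a)/np.linalg.norm(b-a); w=np.array([-u[1],u[0]]); s=np.arange(-half,half+.1,.25); P=[]
    for f in np.linspace(trim,1-trim,n):
        q=a+f*(b-a)+s[:,None]*w; v=cv2.GaussianBlur(map_coordinates(img,[q[:,1],q[:,0]],order=1)[None],(9,1),0)[0]
        P.append(q[np.argmax(abs(np.gradient(v)))])
    l=cv2.fitLine(np.float32(P),cv2.DIST_HUBER,0,.01,.01).ravel(); return l[2:],l[:2]
def X(l,m): 
    t=np.linalg.solve(np.c_[l[1],-m[1]],m[0]-l[0]); return l[0]+t[0]*l[1]
cj=lambda x,y:(110+x*.3-.35,175+y*.3-.35); ct=lambda x,y:(265+x*.25-.4,145+y*.25-.4)
near=edge(sat,cj(30,346),cj(293,395),4); right=edge(sat,cj(293,395),cj(360,88),4); far=edge(sat,cj(180,60),cj(360,88),4); left=edge(sat,cj(30,346),cj(95,100),4)
cn=[X(near,left),X(near,right),X(far,right),X(far,left)]
W=cast("top",cn,.012)[:,:2]; print("corners NL,NR,FR,FL",W.round(4).tolist()); print("sides",[round(float(np.linalg.norm(W[i]-W[(i+1)%4])),4) for i in range(4)])
ang=lambda v:np.arctan2(v[1],v[0])
print("yaws",[round(float(a),4) for a in (ang(W[2]-W[1]),ang(W[3]-W[0]),ang(W[0]-W[1])-np.pi/2,ang(W[3]-W[2])-np.pi/2)])
yaw=np.mean([ang(W[2]-W[1]),ang(W[3]-W[0]),ang(W[0]-W[1])-np.pi/2,ang(W[3]-W[2])-np.pi/2]); c,s=np.cos(yaw),np.sin(yaw); Rj=np.array([[c,-s],[s,c]])
J=W.mean(0)+Rj@[.005,0]; print("jig",J,yaw)
# checks: ledge top z.020, fence top .052, pivot
tl=lambda p,z:((cast("top",[p],z)[0,:2]-J)@Rj).round(4)
print("ledge",tl(cj(217,118),.020),"fence ends",tl(cj(222,176),.052),tl(cj(200,276),.052),"pivot@.076",tl(cj(139,331),.076),tl(cj(139,331),.09),"bush",tl(cj(131,128),.076),tl(cj(131,128),.09),"handle",tl(cj(108,35),.136))
# tee
T={}
e=edge(g,ct(478,108),ct(725,72),3); lft=edge(g,ct(472,112),ct(477,155),3); rgt=edge(g,ct(733,72),ct(740,110),3)
sr=edge(g,ct(636,150),ct(655,245),3); sl=edge(g,ct(590,150),ct(606,255),3); se=edge(g,ct(606,263),ct(652,253),3)
w=cast("top",[X(e,lft),X(e,rgt)],.038)[:,:2]; print("bar far corners",w,np.linalg.norm(w[0]-w[1]),"yaw",ang(w[0]-w[1])-np.pi/2)
v=cast("top",[X(sl,se),X(sr,se)],.038)[:,:2]; print("stem end",v,np.linalg.norm(v[0]-v[1]))
for m in(sl,sr):
    q=cast("top",[m[0],m[0]+m[1]*10],.038)[:,:2]; d=q[1]-q[0]; d*=np.sign(d[0]); print("stem side yaw",ang(d))
m=(w[0]+w[1])/2; print("bar far mid - stem end mid",m-v.mean(0),np.linalg.norm(m-v.mean(0)),"expect .110")
E
```

```text
corners NL,NR,FR,FL [[0.4145, 0.2555], [0.3616, 0.0633], [0.5928, -0.0], [0.6449, 0.1927]]
sides [0.1993, 0.2398, 0.1997, 0.2388]
yaws [-0.2674, -0.266, -0.2689, -0.2638]
jig [0.50826256 0.126582  ] -0.2665228641377826
ledge [0.0683 0.0003] fence ends [ 0.0211 -0.0225] [-0.0531 -0.0243] pivot@.076 [-0.1002  0.0021] [-0.1005 -0.0021] bush [0.0398 0.044 ] [0.0376 0.0393] handle [0.0911 0.0559]
bar far corners [[ 0.62823327 -0.43532383]
 [ 0.63858286 -0.59344384]] 0.1584583596689066 yaw 0.06536079214749968
stem end [[ 0.52392783 -0.49170079]
 [ 0.52458317 -0.52667135]] 0.034976704868948834
stem side yaw -0.039191438018994065
stem side yaw -0.02836510077427558
bar far mid - stem end mid [ 0.10915257 -0.00519776] 0.10927625197956134 expect .110
```

```bash
cat > edge.py <<'E'
from h import *
from scipy.ndimage import map_coordinates
def edge(img,a,b,half=5,n=40,trim=.12):
    a,b=np.array(a,float),np.array(b,float); u=(b-a)/np.linalg.norm(b-a); w=np.array([-u[1],u[0]]); s=np.arange(-half,half+.1,.25); P=[]
    for f in np.linspace(trim,1-trim,n):
        q=a+f*(b-a)+s[:,None]*w; v=cv2.GaussianBlur(map_coordinates(img,[q[:,1],q[:,0]],order=1)[None],(9,1),0)[0]
        P.append(q[np.argmax(abs(np.gradient(v)))])
    l=cv2.fitLine(np.float32(P),cv2.DIST_HUBER,0,.01,.01).ravel(); return l[2:],l[:2]
def X(l,m):
    t=np.linalg.solve(np.c_[l[1],-m[1]],m[0]-l[0]); return l[0]+t[0]*l[1]
ang=lambda v:np.arctan2(v[1],v[0])
E
python3 - <<'E'
from edge import *
im=cv2.imread("top_raw.png"); sat=cv2.cvtColor(im,cv2.COLOR_BGR2HSV)[...,1].astype(float)
ct=lambda x,y:(265+x*.25-.4-100,145+y*.25-.4)   # crop x counts from 400
ct=lambda x,y:(265+(x-400)*.25-.4,145+y*.25-.4)
far=edge(sat,ct(452,98),ct(742,52),3); l=edge(sat,ct(452,100),ct(462,160),3); r=edge(sat,ct(742,52),ct(755,100),3)
W=cast("top",[X(far,l),X(far,r)],.05)[:,:2]; print("tray far rim",W,np.linalg.norm(W[0]-W[1]),"expect .186 yaw",ang(W[0]-W[1])-np.pi/2)
yaw=ang(W[0]-W[1])-np.pi/2; T=W.mean(0)-.023*np.array([np.cos(yaw),np.sin(yaw)]); print("tray",T)
g=im.mean(2)
sr=edge(g,ct(636,150),ct(655,245),3); sl=edge(g,ct(610,150),ct(625,250),0.5); sll=edge(g,ct(584,150),ct(600,262),3); se=edge(g,ct(606,263),ct(652,253),3)
for n,e in(("right",sr),("left",sll)):
    q=cast("top",[e[0]-e[1]*8,e[0]+e[1]*8],.038)[:,:2]; print(n,q)
print("end",cast("top",[X(sll,se),X(sr,se)],.038))
p=proj("top",[[*(T+np.array([[np.cos(yaw),-np.sin(yaw)],[np.sin(yaw),np.cos(yaw)]])@v),.038] for v in([-.095,.015],[-.095,-.015],[-.03,.015],[-.03,-.015],[.015,.085],[.015,-.085])]); print("pred px",p.round(1).tolist())
d=cv2.resize(im[145:253,265:365],(800,600*0+864),interpolation=cv2.INTER_CUBIC)
s=cv2.imread("scene_raw.png")[190:270,180:270]; d=cv2.resize(im[150:220,272:362],(800,622),interpolation=cv2.INTER_CUBIC)[:300*2]
for q in p: cv2.circle(d,tuple(int(v) for v in ((q-[272,150]+.5)*8.89)),4,(0,0,255),-1)
s=cv2.resize(s,(540,480),interpolation=cv2.INTER_CUBIC)
P3=[[*(T+np.array([[np.cos(yaw),-np.sin(yaw)],[np.sin(yaw),np.cos(yaw)]])@v[:2]),v[2]] for v in([.023,.093,.05],[.023,-.093,.05],[.023,.093,0],[.023,-.093,0],[-.095,.015,.038],[-.095,-.015,.038])]
for q in proj("scene",P3): cv2.circle(s,tuple(int(v) for v in ((q-[180,190]+.5)*6)),3,(0,0,255),-1)
d=cv2.resize(d,None,fx=.5,fy=.5); o=np.zeros((480,d.shape[1]+540,3),np.uint8); o[:d.shape[0],:d.shape[1]]=d; o[:,d.shape[1]:]=s
o=cv2.resize(o,(800,int(480*800/o.shape[1]))); cv2.imwrite("pics/chk.png",o)
E
```

```text
tray far rim [[ 0.65333534 -0.15726174]
 [ 0.67115519 -0.34445141]] 0.18803594673903518 expect .186 yaw 0.09491072232640207
tray [ 0.63934878 -0.25303625]
right [[ 0.6008017  -0.27175504]
 [ 0.55969018 -0.27568914]]
left [[ 0.59722207 -0.24167426]
 [ 0.55618338 -0.245835  ]]
end [[ 0.54122544 -0.24735157  0.038     ]
 [ 0.54500718 -0.27709419  0.038     ]]
pred px [[316.3, 209.6], [328.1, 207.6], [311.4, 184.9], [323.0, 182.9], [281.0, 172.7], [346.5, 161.7]]
```

View pics/chk.png

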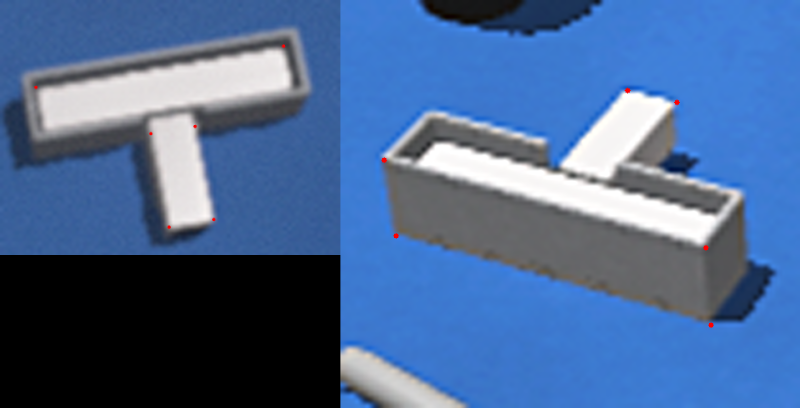

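In the check picture, the red predicted points land on the tray rim and stem corners in both views: top stem end at (190,225), scene rim corners at (385,160) and (705,247). The corrected tray pose is therefore good: (0.639, −0.253), yaw 0.095. The jig is at (0.508, 0.127), yaw −0.267, with the arm at ≈0.285. Next I'll check reach for all the waypoints and swing the arm.

```bash
cat >> h.py <<'E'
J=np.array([.5083,.1266]); JY=-.2665
T=np.array([.6393,-.2530]); TY=.095
def rot(a): return np.array([[np.cos(a),-np.sin(a)],[np.sin(a),np.cos(a)]])
def fr(o,y,v): return np.array(o)+rot(y)@np.array(v)
def handle(a): return fr(J,JY,np.array([-.1,0])+.2*np.array([np.cos(a),np.sin(a)]))
E
cat > plan.py <<'E'
from h import *
from workcell import kinematics as k
print("place px", cast("top",[[458,276],[420,300],[400,300],[512,262],[425,245]],0.0)[:,:2].round(3).tolist())
def t(n,p,z,yaw):
    for f in(0,np.pi):
        q=k.solve_ik([*p,z],down(yaw+f)); print(n,round(float(yaw+f),2),None if q is None else np.round(q,2).tolist())
for a in(.285,.9,1.57): t("handle%.2f"%a,handle(a),.11,JY+a+np.pi/2)
t("stem",fr(T,TY,[-.046,0]),.03,TY+np.pi/2)
for B,BY in(([.36,-.50],.095),([.40,-.52],-.5)):
    t("bench stem",fr(B,BY,[-.046,0]),.022,BY+np.pi/2); t("bench bar",fr(B,BY,[0,-.052]),.021,BY)
t("nest",fr(J,JY,[.045,-.052]),.033,JY)
E
python3 plan.py
```

```text
place px [[0.355, -0.587], [0.304, -0.484], [0.308, -0.435], [0.379, -0.728], [0.439, -0.517]]
handle0.28 1.59 [0.25, 0.52, 1.72, -0.0, 0.9, -1.34]
handle0.28 4.73 [0.25, 0.52, 1.72, -0.0, 0.9, 1.8]
handle0.90 2.2 [0.44, 0.52, 1.72, -0.0, 0.9, -1.76]
handle0.90 5.35 [0.44, 0.52, 1.72, -0.0, 0.9, 1.38]
handle1.57 2.87 [0.64, 0.45, 1.84, -0.0, 0.85, -2.24]
handle1.57 6.02 [0.64, 0.45, 1.84, -0.0, 0.85, 0.9]
stem 1.67 [-0.41, 0.64, 1.72, -0.0, 0.78, -2.08]
stem 4.81 [-0.41, 0.64, 1.72, -0.0, 0.78, 1.06]
bench stem 1.67 [-1.02, 0.6, 1.84, -0.0, 0.7, -2.68]
bench stem 4.81 [-1.02, 0.6, 1.84, -0.0, 0.7, 0.46]
bench bar 0.1 [-0.99, 0.67, 1.69, -0.0, 0.78, -1.08]
bench bar 3.24 [-0.99, 0.67, 1.69, -0.0, 0.78, 2.06]
bench stem 1.07 [-0.95, 0.62, 1.8, -0.0, 0.73, -2.02]
bench stem 4.21 [-0.95, 0.62, 1.8, -0.0, 0.73, 1.12]
bench bar -0.5 [-0.99, 0.69, 1.64, -0.0, 0.81, -0.49]
bench bar 2.64 [-0.99, 0.69, 1.64, -0.0, 0.81, 2.65]
nest -0.27 [0.12, 0.53, 1.96, -0.0, 0.66, 0.38]
nest 2.88 [0.12, 0.53, 1.96, -0.0, 0.66, -2.76]
```

```bash
cat > s1.py <<'E'
from h import *
from workcell import bot, hand, get_obs, vision
st=lambda m:print(m,round(get_obs()["time_s"],2),np.round(get_obs()["position"],3),"F",np.round(get_obs()["wrist_force"],1),"w",round(get_obs()["gripper_width"],4))
O=lambda a:down(JY+a+np.pi/2+np.pi)
a0=.285
bot.reach([*handle(a0),.20],O(a0)); st("above")
bot.servo_line([*handle(a0),.110],velocity=.15)
hand.move_gripper(.0,20); st("gripped")
for a in np.linspace(a0,1.57,9)[1:]: bot.servo_line([*handle(a),.110],O(a),velocity=.16)
st("swung")
hand.move_gripper(.07); bot.servo_line([*handle(1.57),.20],velocity=.25); st("clear")
c=vision.read_camera("top"); cv2.imwrite("pics/top1.png",c["frame"][:,:,::-1])
E
python3 s1.py
```

```text
above 3.02 [0.612 0.156 0.2  ] F [ 0.4 -0.2  0.4] w 0.0856
gripped 4.38 [0.612 0.157 0.11 ] F [-0.2  0.4  5.4] w 0.0214
swung 7.17 [0.464 0.345 0.11 ] F [-0.6 -4.8  6.2] w 0.0215
clear 8.21 [0.465 0.346 0.201] F [-1.   0.1 -1. ] w 0.0702
```

```bash
cat > s2.py <<'E'
from h import *
from workcell import bot, hand, get_obs, vision
st=lambda m:print(m,round(get_obs()["time_s"],2),np.round(get_obs()["position"],3),"F",np.round(get_obs()["wrist_force"],1),"w",round(get_obs()["gripper_width"],4),"g",round(get_obs()["grip_force"],1))
p=fr(T,TY,[-.046,0]); o=down(TY+np.pi/2+np.pi)
bot.reach([*p,.16],o); hand.move_gripper(.06)
bot.servo_line([*p,.030],velocity=.15); st("at stem")
hand.move_gripper(0,110); st("gripped")
bot.servo_line([*p,.14],velocity=.12); bot.dwell(.1); st("lifted")
for n in("top","scene"):
    c=vision.read_camera(n); cv2.imwrite(f"{n}2.png",c["frame"][:,:,::-1])
a=cv2.imread("top2.png");b=cv2.imread("scene2.png")[130:330,100:500]
cv2.imwrite("pics/two.png",np.vstack([cv2.resize(a,(400,300)),cv2.resize(b,(400,200))]) if 0 else np.hstack([cv2.resize(a,(400,300)),cv2.resize(b,(400,300))]))
E
python3 s2.py
```

```text
at stem 11.75 [ 0.594 -0.258  0.031] F [-0.6 -0.1 -0.7] w 0.0599 g 0.0
gripped 12.14 [ 0.594 -0.258  0.031] F [-2.5  0.6  7.3] w 0.0277 g 109.2
lifted 13.31 [ 0.593 -0.257  0.139] F [ 0.1 -0.4 -4.5] w 0.0282 g 108.7
```

View pics/two.png

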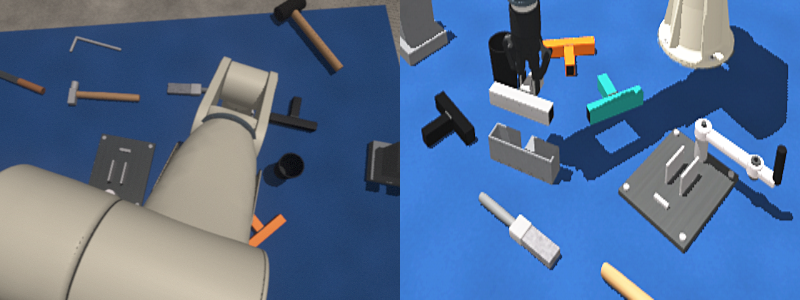

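The tee is lifted level out of the tray (right half, ≈(520,100)), and the guide arm stands out to the side (≈(740,155)). I'll set the tee on the bench, going well above the pot.

```bash
cat > s3.py <<'E'
from h import *
from workcell import bot, hand, get_obs, vision
st=lambda m:print(m,round(get_obs()["time_s"],2),np.round(get_obs()["position"],3),"F",np.round(get_obs()["wrist_force"],1),"w",round(get_obs()["gripper_width"],4),"g",round(get_obs()["grip_force"],1))
p=fr(T,TY,[-.046,0]); B=[.36,-.57]; BY=0.; b=fr(B,BY,[-.046,0]); o=down(BY+np.pi/2+np.pi)
bot.servo_line([*p,.25],velocity=.25)
bot.reach([*b,.25],o); st("over")
bot.servo_line([*b,.06],velocity=.2)
bot.servo_line([*b,.0225],velocity=.04); st("down")
bot.servo_line([*b,.0213],velocity=.02); st("down2")
hand.move_gripper(.06); st("open")
bot.servo_line([*b,.20],velocity=.25)
bot.reach([.60,-.10,.25],o)   # out of the cameras' way
for n in("top","scene"):
    c=vision.read_camera(n); cv2.imwrite(f"{n}3.png",c["frame"][:,:,::-1])
st("away")
a=cv2.imread("top3.png");b=cv2.imread("scene3.png")
cv2.imwrite("pics/three.png",np.hstack([cv2.resize(a[190:370,340:560],(440,360)),cv2.resize(b[60:240,100:320-40],(360,360))]))
E
python3 s3.py
```

```text
over 15.55 [ 0.315 -0.569  0.25 ] F [-0.8 -0.2 -5.3] w 0.0279 g 108.8
down 17.73 [ 0.314 -0.57   0.023] F [-3.7  6.1  9.1] w 0.0279 g 110.5
down2 17.98 [ 0.314 -0.57   0.023] F [-5.1  9.4 20.8] w 0.0281 g 112.1
open 18.39 [ 0.314 -0.57   0.021] F [ 0.2 -0.7 -0.3] w 0.0602 g 0.0
away 21.35 [ 0.6   -0.101  0.25 ] F [-0.8 -0.3  0.2] w 0.0601 g 0.0
```

View pics/three.png

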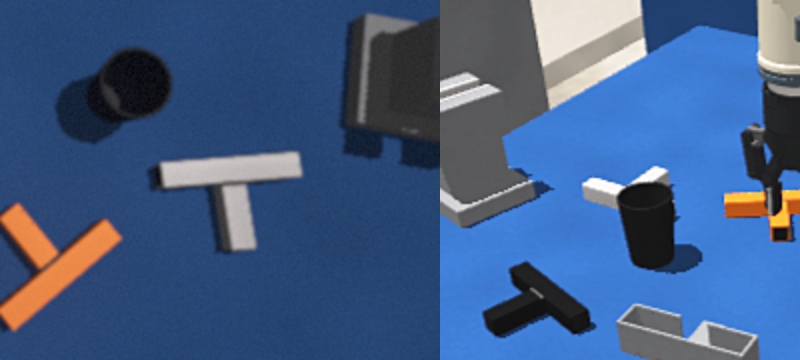

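The tee lies flat and free on the bench (left half: bar (160–302, 152–188), stem down to (245,249)). Now I'll measure its pose.

```bash
python3 - <<'E'
from edge import *
im=cv2.imread("top3.png"); sat=cv2.cvtColor(im,cv2.COLOR_BGR2HSV)[...,1].astype(float); g=im.mean(2)
c=lambda x,y:(340+x/2-.25,190+y/2-.25)
far=edge(sat,c(162,163),c(300,152),3); r=edge(sat,c(301,153),c(302,177),2.5,trim=.2); sr=edge(sat,c(245,190),c(256,245),2.5)
l=edge(g,c(159,165),c(160,187),2.5,trim=.2); nr=edge(g,c(262,180),c(300,177),2.5)
P=lambda p:cast("top",[p],.03)[0,:2]
A,Bc,D=P(X(far,l)),P(X(far,r)),P(X(nr,r)); L=lambda e:(lambda q:ang((q[1]-q[0])*np.sign((q[1]-q[0])[np.argmax(abs(q[1]-q[0]))])))(cast("top",[e[0]-10*e[1],e[0]+10*e[1]],.03)[:,:2])
print("bar len",np.linalg.norm(A-Bc),"wid",np.linalg.norm(Bc-D),"yaw far",L(far)-np.pi/2,"yaw stem r",L(sr),L(nr)-np.pi/2)
y=L(far)-np.pi/2; print("origin from right corner",fr(Bc,y,[-.015,.085]),"from mid",fr((A+Bc)/2,y,[-.015,0]))
s=P(sr[0]); print("stem right line local y (expect -.015)",(rot(y).T@(s-fr(Bc,y,[-.015,.085])))[1])
E
```

```text
bar len 0.17076147787991697 wid 0.030773387227291542 yaw far -0.0003752466787867448 yaw stem r -0.008542189193901591 0.03123881881092072
origin from right corner [ 0.36006523 -0.57106916] from mid [ 0.36006548 -0.57068842]
stem right line local y (expect -.015) -0.014315000980483224
```

```bash
cat > s4.py <<'E'
from h import *
from workcell import bot, hand, get_obs, vision
st=lambda m:print(m,round(get_obs()["time_s"],2),np.round(get_obs()["position"],4),"F",np.round(get_obs()["wrist_force"],1),"w",round(get_obs()["gripper_width"],4),"g",round(get_obs()["grip_force"],1))
b=np.array([.360,-.5708-.052]); o=down(0.)
bot.reach([*b,.25],o); hand.move_gripper(.055); bot.servo_line([*b,.021],velocity=.2); st("at bar")
hand.move_gripper(0,118); st("gripped")
bot.servo_line([*b,.05],velocity=.08); bot.servo_line([*b,.25],velocity=.25); st("up")
n=fr(J,JY,[.0445,-.052]); o=down(JY)
bot.reach([*n,.25],o); bot.servo_line([*n,.13],velocity=.25); bot.dwell(.2); st("hover")
for m in("top","scene"):
    c=vision.read_camera(m); cv2.imwrite(f"{m}4.png",c["frame"][:,:,::-1])
a=cv2.imread("top4.png");s=cv2.imread("scene4.png")
cv2.imwrite("pics/four.png",np.hstack([cv2.resize(a[160:310,90:240],(400,400)),cv2.resize(s[170:310,310:450],(400,400))]))
E
python3 s4.py
```

```text
at bar 24.97 [ 0.3605 -0.6236  0.0224] F [ 1.  -0.8  0.3] w 0.0545 g 0.0
gripped 25.32 [ 0.3603 -0.6237  0.0228] F [-2.1  1.3  7. ] w 0.0279 g 117.2
up 26.79 [ 0.3595 -0.6219  0.2479] F [ 0.4 -0.4 -4.9] w 0.0282 g 116.6
hover 30.14 [0.5388 0.0648 0.1318] F [ 0.8 -0.2 -4.7] w 0.028 g 116.5
```

View pics/four.png

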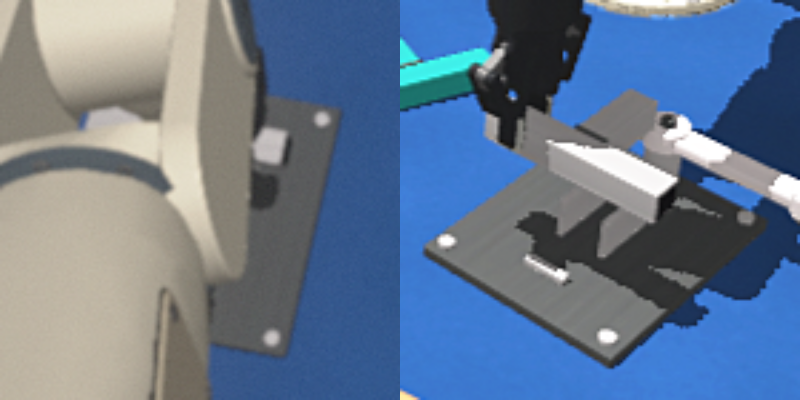

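The tee hangs above the jig with its bar at right ≈(550–675, 145–220). I'll compare the predicted corners with the picture to check that it hangs level, before lowering.

```bash
python3 - <<'E'
from h import *
tcp=np.array([.5388,.0648]); og=fr(tcp,JY,[0,.0525]); z=.1318-.0218
for n,v in {"+y far top":(.015,.085,.03),"+y far bot":(.015,.085,0),"+y near top":(-.015,.085,.03),"far top y-.03":(.015,-.03,.03)}.items():
    q=proj("scene",[[*fr(og,JY,v[:2]),z+v[2]]])[0]; print(n,((q-[310,170]+.5)*400/140).round(0))
print("jig nest err",rot(JY).T@(og-J))
E
```

```text
+y far top [256. 195.]
+y far bot [251. 224.]
+y near top [278. 177.]
far top y-.03 [137. 134.]
jig nest err [0.04569874 0.00091401]
```

Predicted and seen corners agree to about 2–6 px in the enlarged crop, so it is level. Lowering.

```bash
cat > s5.py <<'E'
from h import *
from workcell import bot, hand, get_obs, vision
st=lambda m:print(m,round(get_obs()["time_s"],2),np.round(get_obs()["position"],4),"F",np.round(get_obs()["wrist_force"],1),"w",round(get_obs()["gripper_width"],4),"jig",np.round(rot(JY).T@(get_obs()["position"][:2]-J),4))
n=fr(J,JY,[.0435,-.0527])
bot.servo_line([*n,.072],velocity=.12); st("above fences")
for z in(.05,.040,.036,.034,.033,.032,.031):
    bot.servo_line([*n,z],velocity=.05); st(z); f=get_obs()["wrist_force"]
    if f[2]>12 or np.hypot(*f[:2])>20: break
E
python3 s5.py
```

```text
above fences 30.88 [0.5367 0.0644 0.0723] F [ 0.6 -0.5 -3.8] w 0.0279 jig [ 0.0438 -0.0525]
0.05 31.47 [0.5363 0.0643 0.0498] F [-0.2 -0.1 -4.5] w 0.0278 jig [ 0.0434 -0.0527]
0.04 31.82 [0.5361 0.0643 0.0396] F [-0.6 -0.5 -5.4] w 0.0278 jig [ 0.0432 -0.0528]
0.036 32.07 [0.5362 0.0643 0.0358] F [ 0.8 -0.4 -3.5] w 0.0284 jig [ 0.0434 -0.0528]
0.034 32.32 [0.5367 0.0643 0.0347] F [-2.9 -0.8  5. ] w 0.0279 jig [ 0.0438 -0.0526]
0.033 32.57 [0.5367 0.0643 0.0347] F [-6.2 -1.  19.1] w 0.028 jig [ 0.0438 -0.0526]
```

```bash
cat > s6.py <<'E'
from h import *
from workcell import bot, hand, get_obs, vision
n=get_obs()["position"][:2]
hand.move_gripper(.05,20); print(np.round(get_obs()["wrist_force"],1))
bot.servo_line([*n,.20],velocity=.2)
bot.reach([*handle(1.57),.20],down(JY+1.57+np.pi/2+np.pi)); print(get_obs()["time_s"])
for m in("top","scene"):
    c=vision.read_camera(m); cv2.imwrite(f"{m}5.png",c["frame"][:,:,::-1])
a=cv2.imread("top5.png");s=cv2.imread("scene5.png")
cv2.imwrite("pics/five.png",np.hstack([cv2.resize(a[160:310,90:240],(400,400)),cv2.resize(s[170:310,310:450],(400,400))]))
for nm,z0 in (("top",0),("scene",0)):
  off,k=((90,160),400/150) if nm=="top" else ((310,170),400/140)
  for v in((.015,.085,.03),(.015,-.085,.03),(-.015,.085,.03),(-.095,.015,.03),(-.095,-.015,.03)):
    print(nm,v,((proj(nm,[[*fr(J,JY,[v[0]+.045,v[1]]),.012+v[2]]])[0]-off+.5)*k).round(0))
E
python3 s6.py
```

```text
[ 0.1 -0.3 -0.2]
35.0083
top (0.015, 0.085, 0.03) [132. 122.]
top (0.015, -0.085, 0.03) [309. 155.]
top (-0.015, 0.085, 0.03) [123. 153.]
top (-0.095, 0.015, 0.03) [175. 251.]
top (-0.095, -0.015, 0.03) [207. 257.]
scene (0.015, 0.085, 0.03) [241. 288.]
scene (0.015, -0.085, 0.03) [ 79. 197.]
scene (-0.015, 0.085, 0.03) [262. 270.]
scene (-0.095, 0.015, 0.03) [246. 189.]
scene (-0.095, -0.015, 0.03) [218. 174.]
```

View pics/five.png

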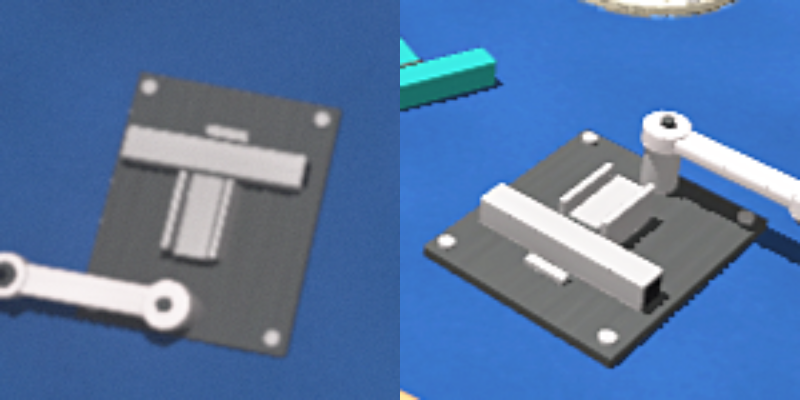

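The tee is seated flat: bar (125–305, 126–187), stem between the fences, ledge behind the bar, all within about 2 mm of the prediction. Swinging the arm back to its stop.

```bash
cat > s7.py <<'E'
from h import *
from workcell import bot, hand, get_obs, vision
st=lambda m:print(m,round(get_obs()["time_s"],2),np.round(rot(JY).T@(get_obs()["position"][:2]-J),4),"F",np.round(get_obs()["wrist_force"],1),"w",round(get_obs()["gripper_width"],4))
O=lambda a:down(JY+a+np.pi/2+np.pi)
hand.move_gripper(.07); bot.servo_line([*handle(1.57),.110],velocity=.15)
hand.move_gripper(0,25); st("gripped")
for a in np.linspace(1.57,.06,10)[1:]: bot.servo_line([*handle(a),.110],O(a),velocity=.16)
st("near")
for a in(.03,.01,0,-.01,-.02,-.03,-.04):
    bot.servo_line([*handle(a),.110],O(a),velocity=.03); bot.dwell(.1); st(a)
    if np.hypot(*get_obs()["wrist_force"][:2])>14: break
e=get_obs()["position"][:2]; hand.move_gripper(.07); bot.servo_line([*e,.20],velocity=.2); st("up")
bot.reach([.40,-.25,.30],O(0)); st("away")
for m in("top","scene"):
    c=vision.read_camera(m); cv2.imwrite(f"{m}6.png",c["frame"][:,:,::-1])
a=cv2.imread("top6.png");s=cv2.imread("scene6.png")
cv2.imwrite("pics/six.png",np.hstack([cv2.resize(a[160:310,90:240],(400,400)),cv2.resize(s[100:380,170:450],(400,400))]))
E
python3 s7.py
```

```text
gripped 36.68 [-0.0996  0.2003] F [-1.  -1.7  5.8] w 0.0211
near 39.91 [0.1007 0.0123] F [6.2 0.  4. ] w 0.021
0.03 40.36 [0.101 0.007] F [ 5.9 -0.9  5.5] w 0.0213
0.01 40.74 [0.101 0.003] F [ 6.  -2.6  4.8] w 0.0212
0 41.09 [0.1011 0.001 ] F [ 5.3 -2.   4.1] w 0.0213
-0.01 41.44 [0.1011 0.    ] F [6.2 4.  1.7] w 0.0212
-0.02 41.79 [ 1.01e-01 -1.00e-04] F [ 8.6 13.8 -0.9] w 0.0212
up 42.92 [ 0.1006 -0.0004] F [-0.9  0.7  0.2] w 0.0699
away 44.46 [-0.005  -0.3913] F [ 0.2 -0.2 -0.3] w 0.07
```

View pics/six.png

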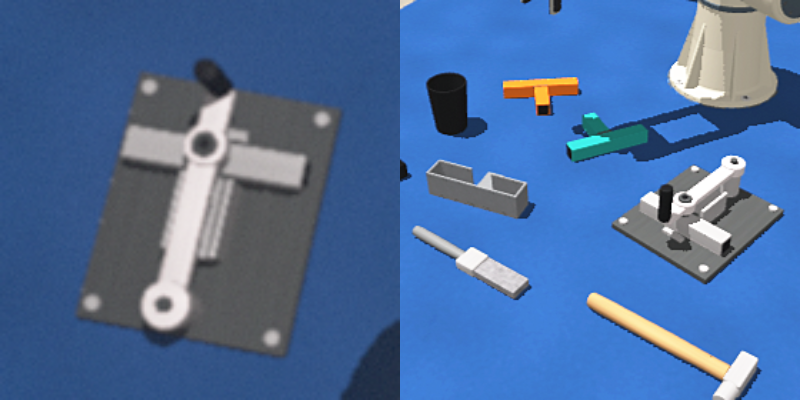

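The guide arm is over the tee against its stop: motion stalled at y≈0 while the force rose to about 14 N. The tee is still seated, and the pot, brush and hammer are untouched. Handing in.

```bash
python3 -c "
from workcell import hand_in
print(hand_in())"
```

```text
the job is handed in; nothing more can be done
None
```

The job is handed in at about 45 s of robot time: the tee lies flat in the jig with its stem between the fences, the guide arm is back over it at its stop, and the hammer, brush and pot were not touched.

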